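# Take the probe thermometer from its latched case and hold it point-down over the yolks

### The job

Get the dial thermometer ready to check the egg yolks: swing the steel latch lever at the front of the closed teal case outwards until it is well free of the lid, then open the lid fully so that it stays open. Lift the thermometer by its dial out of its bed in the case, turn it so that its probe points straight down, and hold it with the tip over the middle of the yolk bowl, a few centimetres above the rim. Finish there, still holding it in the gripper; leave the bowl, the brown bottle and the butter where they stand.

Things in the scene. Friction and masses are not known exactly. Their poses are not given: they have to be found in the camera images.
- probe_case: hard teal case, fixed, 100 mm deep (x) by 176 long (y) by 70 high when shut; origin under its centre, x points to the hinge side (away from the robot), z up. Base rim 34 mm, black insert 33 mm above the worktop; the lid is a 36 mm deep hollow cover. The thermometer lies on edge in an open-topped slot along y at x = 0, dial at the -y end, sloping 12 degrees down to its tip
- latch (a joint): steel latch lever, rad: 0 upright and hooked over the catch on the lid's front edge (the lid is then blocked), up to 1.1 as its top swings outwards (to the case's -x) and down; from 0.4 it is clear of the lid. It stays where it is left; about 0.5 N at its tab moves it
- latch_tab (a point): grip point in the finger tab at the top of the latch lever, a plate 18 mm wide (case y) and 5 mm thick that leans outwards; closed, the point is 23 mm in front of the case's front face and 64 mm above the worktop; the tab ends 7 mm above it. It moves with the lever
- latch_hinge (a point): pivot axis of the latch lever (the axis is the case's y), 13 mm above the worktop, 4 mm in front of the case's front face
- lid (a joint): lid angle, rad: 0 shut, up to 1.85 as its front edge rises and swings back; upright at 1.57. Pushed past about 1.3 it falls back on its stop and stays; let go much earlier it falls shut. Lifting it at the knob takes about 1.5 N
- lid_knob (a point): centre of the grip of the lid's steel knob, a cylinder 20 mm across; 21 mm above the lid's top (91 mm above the worktop when shut), 14 mm behind the lid's front face, 89 mm from the hinge axis along the case's x; the knob ends 9 mm above it. It moves with the lid; with the lid upright it is on the lid's far side
- lid_hinge (a point): hinge axis of the lid (the axis is the case's y), at the case's far side, 34 mm above the worktop; the open lid stands up to 105 mm from it
- dial (a point): centre of the thermometer's dial, a disc 34 mm across, 8 mm thick; own z is the disc's axis, own y points from probe tip to dial. In the case the disc stands on edge, axis along the case's x, this centre 46 mm above the worktop and 58 mm from the case's middle towards its -y end. The thermometer lifts straight out; about 40 g, nearly all at the dial
- probe_tip (a point): tip of the thermometer's straight thin probe (3.6 mm thick), 136 mm from the dial's centre along the thermometer's own -y
- bowl_mouth (a point): centre of the mouth of the small glass bowl of yellow yolk, at rim height: the bowl is 116 mm across and 44 mm high and stands loose on the worktop; z up
- bottle_mid (a point): half-way up the brown bottle with black cap that stands loose on the worktop, 47 mm across, 118 mm high; not to be moved
- butter_mid (a point): centre of the wrapped white and green butter pack, 33 x 120 x 32 mm, lying loose on the worktop; not to be moved
- dial_thermometer: the dial thermometer, 153 mm long; grasp it at the dial (see dial, same axes). Origin half-way along its length
There are look-alikes about, which are no part of the job. There is more than one size of the probe_case; the one meant has the size given above.

How it is judged (in metres and radians):
On the way, in this order (a step that is already met when the one before it is completed fails the run):
1. the latch lever is swung free while the lid is still shut (value of joint latch above 0.4 rad and value of joint lid below 0.1 rad), for 0.1 s.
2. the lid is opened fully (value of joint lid above 1.3 rad), for 0.2 s.
3. the thermometer is lifted clear of the case in the gripper (height (world z) of dial above 0.1 m and contact force between dial_thermometer and probe_case below 0.05 N), for 0.1 s.
At the end, for the whole second after the job is handed in: Thermometer held still in the gripper, probe down within 20 degrees of vertical, tip within 30 mm of the bowl's middle and 8 to 100 mm above its rim, touching neither bowl nor case; lid open past 1.3 rad, latch past 0.3 rad; bowl, bottle and butter within 20 mm of their start (angle between dial's own y axis and vertical below 0.35 rad and horizontal distance between probe_tip and bowl_mouth below 0.03 m and z of probe_tip in the frame of bowl_mouth between 0.008 and 0.1 m and contact force between dial_thermometer and the fingers above 0.5 N and contact force between dial_thermometer and yolk_bowl below 0.05 N and contact force between dial_thermometer and probe_case below 0.05 N and linear speed of dial_thermometer below 0.03 m/s and value of joint lid above 1.3 rad and value of joint latch above 0.3 rad and distance of each of bowl_mouth, bottle_mid, butter_mid from where it was at the start of the episode below 0.02 m); the arm keeps its last pose, push and grip.
It fails at once if the bowl of yolk is shoved or tipped (distance of bowl_mouth from where it was at the start of the episode above 0.03 m or angle between bowl_mouth's own z axis and vertical above 0.2 rad).
It fails at once if the bottle is shoved or knocked over (distance of bottle_mid from where it was at the start of the episode above 0.03 m).
It fails at once if the butter is shoved (distance of butter_mid from where it was at the start of the episode above 0.03 m).
It also fails if it takes over 58 s, if anything falls off the work surface, if the arm or the gripper's body presses on something with over 40 N, if the wrist force passes 120 N, or if a joint passes its speed limit or range.

### The arm

A 6-joint arm with a two-finger parallel gripper is mounted at the origin on a cart in front of the work surface, level with it; the furniture and walls round the work are solid. World frame = base frame: x ahead of the robot, y to its left, z up, the work surface at z = 0. Lengths are in m, angles in degrees, forces in N, time in s.
With the tool pointing down it reaches from about 0.4 to 0.825 m from the base axis. Payload 7 kg.
Tool frame: the origin (TCP) lies on the centre line of the jaws, within the pads' length; the fingertips stand 22 mm ahead of it and the grasp point (between the pads) lies 3 mm ahead of it; z points along the fingers, y is the line along which they close (so a half turn about z gives the same grasp; the last joint's range is limited). The gripper opens to 88 mm and grips with 3 to 60 N. Pads are 19 mm wide; open, the fingers measure 130 mm over their backs; the gripper's body (78 mm by 193 mm) begins 47 mm behind the grasp point.
Start: joints at [83.199, 20.546, 0.682, 0, -70.136, -16.507], TCP at [0.267, 0.62, 0.249] pointing down, gripper open.
Joint ranges: [-176.03, 176.03], [-82.01, 121.73], [-58.28, 71.71], [-173.87, 95.51], [-174.79, -0.11], [-173.66, 173.66]. Speed limits (degrees/s): [136.94, 136.94, 172.46, 180, 180, 180].

### API

Orientations are given as [roll, pitch, yaw] about the fixed x, y, z axes, in that order (R = Rz(yaw) Ry(pitch) Rx(roll)).
In Python, from plant import get_state, cams, r gives the robot as it stands.
- The arm moves only by the tool apply_moves, never from a script. Its argument "targets" is a list of rows, each an object with "dp": the shift along the world's x, y, z in m, a list of three; "yaw": the turn about the world's z in degrees. In form: [{"dp": [x, y, z], "yaw": yaw}, ...]. A call has 1 to 20 rows; each row is the pose to reach, as a shift and turn from the pose commanded when the call began; what a row does not reach only later rows make up. A row lasts 1/12 s, in which the tool goes at most 41.7 mm and 7.16 degrees, less where a joint would pass 70% of its speed; a pose out of reach is approached as far as the arm can. A call with a gripper value outside its range is refused whole. "grip" is the gripper command: -1 is fully open, 1 is shut, values between are in proportion, set as the call begins (left out, the last holds). The fingers move at their own pace and stop on an object; "squeeze" is the grip in N (left out, the last holds). Time passes only in rows, so rows that repeat a pose let the fingers close. It gives the time, the measured TCP pose, the force, the opening and the grip force at its end, in the units of the state.
- get_state(): the state, without advancing time (a new reading comes with each control period).
- cams.capture(name): name is "scene" or "top" or "wrist"; returns a dict with "image" (384x512x3 uint8, red, green, blue), "range_z" (384x512 float32, m along the optical axis (not along the pixel's ray), 0 where there is no reading), "fx", "fy", "cx", "cy" (pixels), "k1" (the pictures are not rectified: a ray, as slopes to the right and down, at radius r is drawn at 1 + k1 r^2 times it, then the intrinsics apply), "R" (3x3) and "t" (3): a world point X has camera coordinates R X + t; the wrist camera has in their place "T_tool_cam" (4x4, takes a point from camera to tool coordinates, whose origin is the TCP and whose axes are the flange's). Camera axes: x right, y down, z forward; pixel columns grow to the right and rows downward; lengths in m; the calibration is good to about 2 mm. A picture is of the moment at which its call begins: read the wrist's pose just before it.
- r.close_job(): hands the job in; it is judged then, once.
The state is a dict: "time_s": time; "joints": joint angles; "qd": joint speeds; "joint_torque": joint torques, N m; "tcp_pos": TCP position; "eef_rot": TCP orientation; "contact_force": force on the tool from outside, world axes, zero at the start; "moment": the same for the moment, N m; "gripper_width": finger opening in m; "gripper_force": force on a finger pad.
Only numpy, scipy, OpenCV 4.12 (cv2) and the standard library are available. Lean on these libraries where they do the work, as an engineer would, in place of code of your own. Each camera call takes 0.05 s, during which the arm holds its last target. There are 200 camera calls.

## Working session

There is one attempt and no reset: what is moved stays moved. The work goes in short steps, Python scripts to look and compute and a tool call to move; the robot and the scene stay as the last step left them, time stands still between calls to the robot, and variables do not carry over. Pictures are saved under pics/ and viewed, at most 10 in all, crops included, and the job is handed in when it is done.

Besides the shell and the picture viewer there is one more tool, called after "Emit:" as name(argument=value, ...) on one line, values as JSON. apply_moves: Moves the arm, as the interface text tells. Its arguments: {"type":"object","properties":{"targets":{"type":"array","items":{"type":"object","properties":{"dp":{"type":"array","items":{"type":"number"}},"yaw":{"type":"number"}}}},"grip":{"type":"number"},"squeeze":{"type":"number"}},"required":["targets"]}

```bash
ls; mkdir -p pics
cat > h.py <<'E'
import numpy as np, cv2, pickle
from scipy.spatial.transform import Rotation as Ro
from plant import get_state, cams, r
def cap(n):
    s=get_state(); c=dict(cams.capture(n)); 
    if n=="wrist":
        T=np.eye(4);T[:3,:3]=Ro.from_euler('xyz',s['eef_rot'],degrees=True).as_matrix();T[:3,3]=s['tcp_pos']
        M=T@np.array(c['T_tool_cam']); c['R']=M[:3,:3].T; c['t']=-M[:3,:3].T@M[:3,3]
    return c
def save(c,f): cv2.imwrite(f,c['image'][:,:,::-1])
def cloud(c):
    K=np.array([[c['fx'],0,c['cx']],[0,c['fy'],c['cy']],[0,0,1]],float)
    v,u=np.mgrid[:384,:512]
    p=cv2.undistortPoints(np.stack([u,v],-1).reshape(-1,1,2).astype(float),K,np.array([c['k1'],0,0,0,0.])).reshape(384,512,2)
    z=c['range_z'][...,None]
    X=np.concatenate([p*z,z],-1)
    W=(X-np.array(c['t']))@np.array(c['R'])
    W[c['range_z']==0]=np.nan
    return W
E
python3 - <<'E'
from h import *
s=get_state(); print(s)
for n in("scene","top"):
    c=cap(n); save(c,f"pics/{n}0.png"); np.save(f"{n}0.npy",cloud(c))
a=cv2.imread("pics/top0.png");
E
```

```text
pics
{'time_s': 0.0, 'joints': array([ 8.31989871e+01,  2.05911507e+01,  6.31978028e-01, -2.00533136e-02,
       -7.01378188e+01, -1.65072307e+01]), 'qd': array([-0.1177397 , -0.00937159, -0.0620711 ,  0.02166665, -0.00351436,
        0.01346101]), 'joint_torque': array([ 4.29944259e-05, -5.82723427e+01,  2.93049020e+01,  6.99758381e+00,
        7.00752513e-03, -1.61427911e-04]), 'tcp_pos': array([0.26691834, 0.61945972, 0.24761246]), 'eef_rot': array([ 1.79901649e+02, -9.48713817e-03, -2.33150647e+01]), 'contact_force': array([-0.4865364 ,  0.03724396, -0.61932155]), 'moment': array([-0.00287451, -0.01364522,  0.01355338]), 'gripper_force': 0.0, 'gripper_width': 0.0874178401387657}
```

View pics/scene0.png

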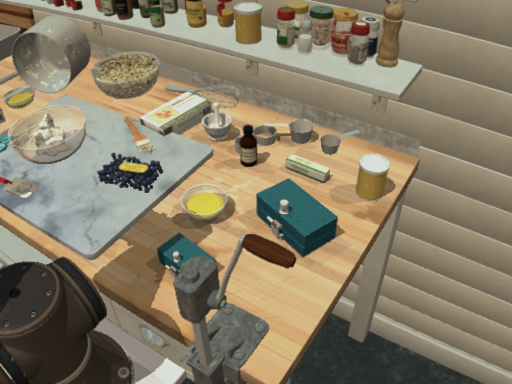

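View pics/top0.png

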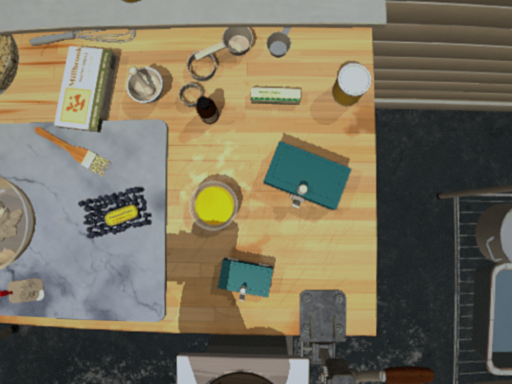

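Scene: the large teal case (scene ~(297,215), top ~(308,176)), bowl at top (214,205), bottle (207,109), butter (276,95), small decoy case (245,278), meat-grinder-like clamp (322,315). Measuring.

Run:
```python
from h import *
W=np.load("top0.npy"); S=np.load("scene0.npy")
img=cv2.imread("pics/top0.png")
def p(u,v,W=W): return W[v,u].round(3)
for n,q in dict(knob=(303,187),tab=(296,203),bowlc=(214,205),bottle=(206,103),butter=(276,95),clamp=(322,315),clamphandle=(400,376),shelf=(250,10),jar=(353,78),smallcase=(250,278),counter=(190,250)).items(): print(n,p(*q))
def reg(W,x,y,z): 
    m=(W[...,0]>x[0])&(W[...,0]<x[1])&(W[...,1]>y[0])&(W[...,1]<y[1])&(W[...,2]>z[0])&(W[...,2]<z[1]); return W[m]
# lid top
hsv=cv2.cvtColor(img,cv2.COLOR_BGR2HSV)
m=np.zeros((384,512),bool); m[135:215,255:360]=1
P=W[m]; z=P[:,2]; T=P[(z>.06)&(z<.078)]; print(len(T), np.median(T[:,2]))
rect=cv2.minAreaRect((T[:,:2]*1000).astype(np.float32)); print(rect); print(cv2.boxPoints(rect).round())
K=P[z>.085]; print('knob',K.mean(0),len(K))
m[:]=0; m[175:240,183:245]=1
P=W[m]; T=P[(P[:,2]>.036)&(P[:,2]<.055)]; print('bowl',cv2.minEnclosingCircle((T[:,:2]*1000).astype(np.float32)),len(T),np.nanmax(P[:,2]))
m[:]=0; m[90:130,190:225]=1
P=W[m]; T=P[(P[:,2]>.1)]; print('bottle',T.mean(0),T.max(0))
# scene knob/latch
for n,q in dict(knob=(284,206),latch=(275,227),bottle=(248,133)).items(): print('scene',n,p(*q,W=S))
c=cap("scene"); i=cv2.resize(c['image'][165:265,225:355,::-1],(780,600),interpolation=cv2.INTER_CUBIC); cv2.imwrite("pics/crop1.png",i)
```

```text
knob [ 0.555 -0.132  0.1  ]
tab [ 0.521 -0.12   0.061]
bowlc [0.516 0.071 0.024]
bottle [0.735 0.08  0.121]
butter [ 0.78  -0.074  0.033]
clamp [ 0.258 -0.187  0.01 ]
clamphandle [ 0.243 -0.265  0.333]
shelf [ 0.864 -0.021  0.277]
jar [ 0.802 -0.246  0.095]
smallcase [ 0.35  -0.017  0.047]
counter [ 0.407  0.131 -0.   ]
3424 0.07124754986773527
((571.3386840820312, -140.02581787109375), (176.60491943359375, 128.43798828125), 69.1119613647461)
[[ 480. -200.]
 [ 600. -245.]
 [ 663.  -80.]
 [ 543.  -35.]]
knob [ 0.55046114 -0.13133845  0.09917047] 70
bowl ((514.5652465820312, 71.25253295898438), 58.110626220703125) 407 0.04794318442277498
bottle [0.73750022 0.08776599 0.11740166] [0.75232186 0.1026071  0.12345227]
scene knob [ 0.545 -0.139  0.095]
scene latch [ 0.523 -0.129  0.043]
scene bottle [0.729 0.078 0.108]
```

View pics/crop1.png

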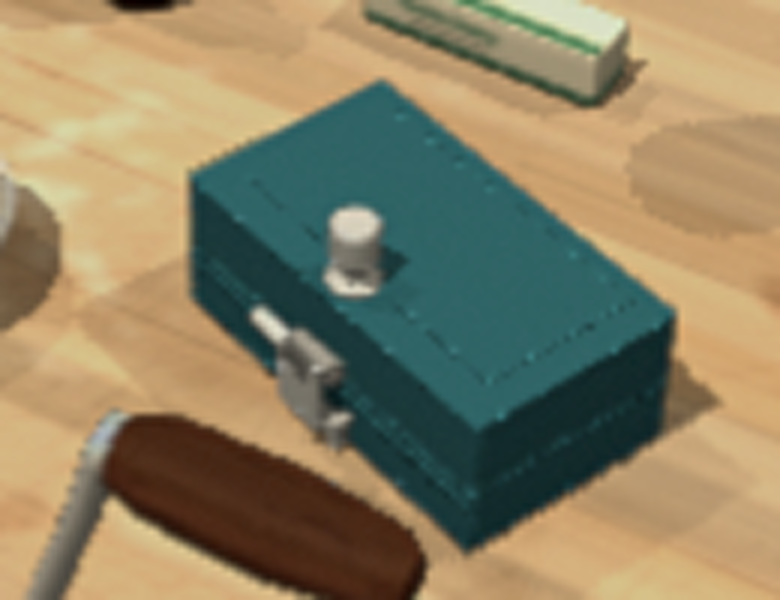

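Emit:
apply_moves(targets=[{"dp": [0.25, -0.739, -0.02], "yaw": 2.4}, {"dp": [0.25, -0.739, -0.02], "yaw": 2.4}, {"dp": [0.25, -0.739, -0.02], "yaw": 2.4}, {"dp": [0.25, -0.739, -0.02], "yaw": 2.4}, {"dp": [0.25, -0.739, -0.02], "yaw": 2.4}, {"dp": [0.25, -0.739, -0.02], "yaw": 2.4}, {"dp": [0.25, -0.739, -0.02], "yaw": 2.4}, {"dp": [0.25, -0.739, -0.02], "yaw": 2.4}, {"dp": [0.25, -0.739, -0.02], "yaw": 2.4}, {"dp": [0.25, -0.739, -0.02], "yaw": 2.4}, {"dp": [0.25, -0.739, -0.02], "yaw": 2.4}, {"dp": [0.25, -0.739, -0.02], "yaw": 2.4}, {"dp": [0.25, -0.739, -0.02], "yaw": 2.4}, {"dp": [0.25, -0.739, -0.02], "yaw": 2.4}, {"dp": [0.25, -0.739, -0.02], "yaw": 2.4}, {"dp": [0.25, -0.739, -0.02], "yaw": 2.4}, {"dp": [0.25, -0.739, -0.02], "yaw": 2.4}, {"dp": [0.25, -0.739, -0.02], "yaw": 2.4}, {"dp": [0.25, -0.739, -0.02], "yaw": 2.4}, {"dp": [0.25, -0.739, -0.02], "yaw": 2.4}])

```text
time_s: 1.82
tcp_pos: [0.5178, -0.1234, 0.2277]
eef_rot: [179.9, 0.1, -21.1]
contact_force: [0.6, 0.0, 0.8]
gripper_width: 0.0875
gripper_force: 0.0
```

Run:
```python
from h import *
W=np.load("top0.npy")
m=np.zeros((384,512),bool); m[135:215,255:360]=1
P=W[m]; z=P[:,2]; T=P[(z>.066)&(z<.078)]
yaw=np.radians(-20.9)
for it in range(3):
    ex=np.array([np.cos(yaw),np.sin(yaw)]);ey=np.array([-ex[1],ex[0]])
    c=np.array([.5848,-.1447])
    L=np.c_[(T[:,:2]-c)@ex,(T[:,:2]-c)@ey]
    k=(L[:,0]>-.055)
    rect=cv2.minAreaRect((T[k][:,:2]*1000).astype(np.float32)); print(rect)
s=get_state(); print(s['time_s'],s['tcp_pos'],s['eef_rot'],s['contact_force'])
c=cap("wrist"); print(c['T_tool_cam']); save(c,"pics/w1.png"); np.save("w1.npy",cloud(c))
t=cap("top"); save(t,"pics/t1.png"); np.save("t1.npy",cloud(t))
big=np.hstack([c['image'],t['image']])[:,:,::-1]; cv2.imwrite("pics/both1.png",cv2.resize(big,(800,300),interpolation=cv2.INTER_AREA))
```

```text
((584.4981079101562, -145.0477752685547), (176.60491943359375, 100.26774597167969), 69.1119613647461)
((584.4981079101562, -145.0477752685547), (176.60491943359375, 100.26774597167969), 69.1119613647461)
((584.4981079101562, -145.0477752685547), (176.60491943359375, 100.26774597167969), 69.1119613647461)
1.8167 [ 0.51782987 -0.12344841  0.2276716 ] [ 1.79917223e+02  5.81443231e-02 -2.11390187e+01] [0.55227765 0.00234787 0.76443957]
[[ 4.80314668e-04 -9.58585157e-01 -2.84805664e-01  7.77846618e-02]
 [ 9.99998885e-01  5.76646870e-05  1.49237769e-03  1.31600186e-03]
 [-1.41414787e-03 -2.84806063e-01  9.58584116e-01 -1.36080331e-01]
 [ 0.00000000e+00  0.00000000e+00  0.00000000e+00  1.00000000e+00]]
```

View pics/both1.png

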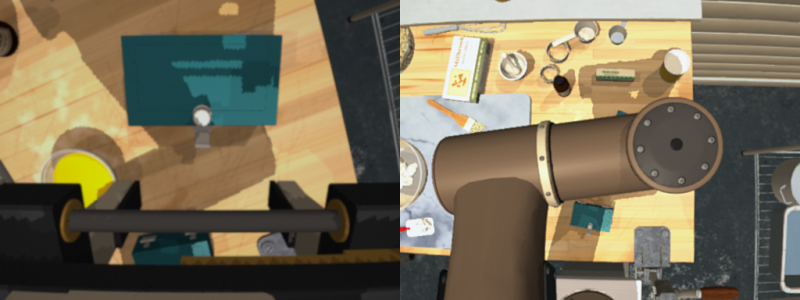

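Wrist view confirms the tool's long body lies along its closing axis; the latch/tab is centred at wrist ~(203,135) between the fingers. Descending on the tab.

Emit:
apply_moves(targets=[{"dp": [0, 0, -0.04], "yaw": 0}, {"dp": [0, 0, -0.08], "yaw": 0}, {"dp": [0, 0, -0.12], "yaw": 0}, {"dp": [0, 0, -0.15], "yaw": 0}, {"dp": [0, 0, -0.161], "yaw": 0}, {"dp": [0, 0, -0.161], "yaw": 0}, {"dp": [0, 0, -0.161], "yaw": 0}])

```text
time_s: 2.5
tcp_pos: [0.5169, -0.1182, 0.0676]
eef_rot: [180.0, 0.1, -20.8]
contact_force: [0.4, 0.4, 1.2]
gripper_width: 0.0876
gripper_force: 0.0
```

Emit:
apply_moves(targets=[{"dp": [0, 0, 0], "yaw": 0}, {"dp": [0, 0, 0], "yaw": 0}, {"dp": [0, 0, 0], "yaw": 0}, {"dp": [0, 0, 0], "yaw": 0}, {"dp": [0, 0, 0], "yaw": 0}, {"dp": [0, 0, 0], "yaw": 0}, {"dp": [0, 0, 0], "yaw": 0}, {"dp": [0, 0, 0], "yaw": 0}], grip=1, squeeze=5)

```text
time_s: 3.17
tcp_pos: [0.5171, -0.1192, 0.0676]
eef_rot: [-180.0, -0.0, -20.9]
contact_force: [-0.1, -0.3, 0.7]
gripper_width: 0.0403
gripper_force: 0.0
```

Emit:
apply_moves(targets=[{"dp": [0, 0, 0], "yaw": 0}, {"dp": [0, 0, 0], "yaw": 0}, {"dp": [0, 0, 0], "yaw": 0}, {"dp": [0, 0, 0], "yaw": 0}, {"dp": [0, 0, 0], "yaw": 0}, {"dp": [0, 0, 0], "yaw": 0}, {"dp": [-0.0046, 0.0018, -0.0024], "yaw": 0}, {"dp": [-0.0092, 0.0035, -0.0048], "yaw": 0}, {"dp": [-0.013, 0.005, -0.008], "yaw": 0}, {"dp": [-0.0171, 0.0065, -0.0114], "yaw": 0}, {"dp": [-0.0205, 0.0078, -0.0155], "yaw": 0}, {"dp": [-0.0237, 0.0091, -0.0196], "yaw": 0}, {"dp": [-0.0265, 0.01, -0.0245], "yaw": 0}, {"dp": [-0.0288, 0.011, -0.029], "yaw": 0}, {"dp": [-0.0288, 0.011, -0.029], "yaw": 0}, {"dp": [-0.0288, 0.011, -0.029], "yaw": 0}])

```text
time_s: 4.5
tcp_pos: [0.4874, -0.1084, 0.038]
eef_rot: [179.9, 0.1, -20.9]
contact_force: [-1.8, -4.5, -1.0]
gripper_width: 0.0179
gripper_force: 5.0
```

Emit:
apply_moves(targets=[{"dp": [0, 0, 0], "yaw": 0}, {"dp": [0, 0, 0], "yaw": 0}, {"dp": [0, 0, 0], "yaw": 0}, {"dp": [0, 0, 0], "yaw": 0}, {"dp": [0, 0, 0.03], "yaw": 0}, {"dp": [0, 0, 0.07], "yaw": 0}, {"dp": [0, 0, 0.11], "yaw": 0}, {"dp": [0, 0, 0.13], "yaw": 0}, {"dp": [0.03, -0.012, 0.13], "yaw": 0}, {"dp": [0.063, -0.024, 0.13], "yaw": 0}, {"dp": [0.063, -0.024, 0.13], "yaw": 0}, {"dp": [0.063, -0.024, 0.095], "yaw": 0}, {"dp": [0.063, -0.024, 0.058], "yaw": 0}, {"dp": [0.063, -0.024, 0.058], "yaw": 0}, {"dp": [0.063, -0.024, 0.058], "yaw": 0}], grip=-1)

```text
time_s: 5.75
tcp_pos: [0.5513, -0.132, 0.0956]
eef_rot: [179.9, 0.1, -20.9]
contact_force: [-0.4, -0.8, 0.5]
gripper_width: 0.0876
gripper_force: 0.0
```

Emit:
apply_moves(targets=[{"dp": [0, 0, 0], "yaw": 0}, {"dp": [0, 0, 0], "yaw": 0}, {"dp": [0, 0, 0], "yaw": 0}, {"dp": [0, 0, 0], "yaw": 0}, {"dp": [0, 0, 0], "yaw": 0}, {"dp": [0, 0, 0], "yaw": 0}, {"dp": [0, 0, 0], "yaw": 0}, {"dp": [0, 0, 0], "yaw": 0}, {"dp": [0, 0, 0], "yaw": 0}, {"dp": [0, 0, 0], "yaw": 0}, {"dp": [0, 0, 0], "yaw": 0}, {"dp": [0, 0, 0], "yaw": 0}, {"dp": [0, 0, 0], "yaw": 0}], grip=1, squeeze=6)

```text
time_s: 6.83
tcp_pos: [0.5509, -0.1329, 0.0965]
eef_rot: [179.9, 0.0, -20.9]
contact_force: [-1.5, -6.2, 0.4]
gripper_width: 0.0195
gripper_force: 6.0
```

Run:
```python
from h import *
s=get_state(); print(s['time_s'],s['gripper_width'],s['gripper_force'],s['contact_force'],s['joints'])
c=cap("wrist");W=cloud(c)
t=cap("scene")
big=np.hstack([c['image'],cv2.resize(t['image'][140:270,200:373],(512,384))])[:,:,::-1]; cv2.imwrite("pics/both2.png",cv2.resize(big,(800,300),interpolation=cv2.INTER_AREA))
# lid arc waypoints (world dp)
g0=np.array([-89,57+3.]) 
for f in np.arange(.1,1.46,.09):
    C,S=np.cos(f),np.sin(f)
    a=np.array([-89*C+57*S,89*S+57*C])-[-89,57]
    print(round(f,2),(np.array([a[0]*.934,-a[0]*.357,a[1]])/1000).round(3).tolist())
```

```text
6.8333 0.019478821604777548 6.000099739758298 [-1.48653205 -6.21216997  0.3668427 ] [  6.25404432  18.80936669 -24.13595519   0.06687188 -47.1133283
  62.79330068]
0.1 [0.006, -0.002, 0.009]
0.19 [0.012, -0.004, 0.016]
0.28 [0.018, -0.007, 0.022]
0.37 [0.025, -0.01, 0.028]
0.46 [0.032, -0.012, 0.034]
0.55 [0.04, -0.015, 0.038]
0.64 [0.048, -0.018, 0.042]
0.73 [0.057, -0.022, 0.045]
0.82 [0.065, -0.025, 0.047]
0.91 [0.074, -0.028, 0.048]
1.0 [0.083, -0.032, 0.049]
1.09 [0.092, -0.035, 0.048]
1.18 [0.101, -0.038, 0.047]
1.27 [0.109, -0.042, 0.045]
1.36 [0.118, -0.045, 0.042]
1.45 [0.126, -0.048, 0.038]
```

View pics/both2.png

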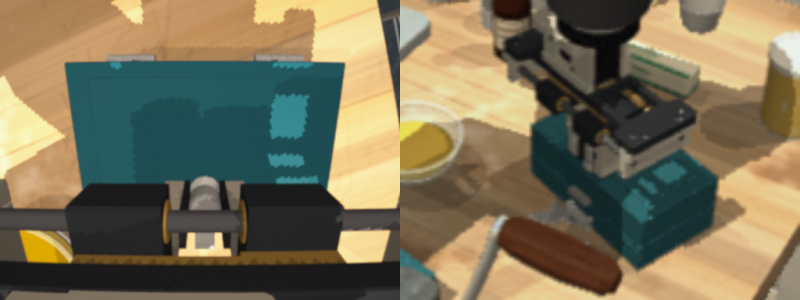

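Knob is between the pads (wrist ~(205,205)); latch lies swung out. Opening the lid.

Emit:
apply_moves(targets=[{"dp": [0.006, -0.002, 0.009], "yaw": 0}, {"dp": [0.012, -0.004, 0.016], "yaw": 0}, {"dp": [0.018, -0.007, 0.022], "yaw": 0}, {"dp": [0.025, -0.01, 0.028], "yaw": 0}, {"dp": [0.032, -0.012, 0.034], "yaw": 0}, {"dp": [0.04, -0.015, 0.038], "yaw": 0}, {"dp": [0.048, -0.018, 0.042], "yaw": 0}, {"dp": [0.057, -0.022, 0.045], "yaw": 0}, {"dp": [0.065, -0.025, 0.047], "yaw": 0}, {"dp": [0.074, -0.028, 0.048], "yaw": 0}, {"dp": [0.083, -0.032, 0.049], "yaw": 0}, {"dp": [0.092, -0.035, 0.048], "yaw": 0}, {"dp": [0.101, -0.038, 0.047], "yaw": 0}, {"dp": [0.109, -0.042, 0.045], "yaw": 0}, {"dp": [0.118, -0.045, 0.042], "yaw": 0}, {"dp": [0.126, -0.048, 0.038], "yaw": 0}, {"dp": [0.13, -0.05, 0.036], "yaw": 0}, {"dp": [0.13, -0.05, 0.036], "yaw": 0}, {"dp": [0.13, -0.05, 0.036], "yaw": 0}, {"dp": [0.13, -0.05, 0.036], "yaw": 0}])

```text
time_s: 8.6
tcp_pos: [0.6823, -0.183, 0.1326]
eef_rot: [180.0, -0.1, -20.9]
contact_force: [-1.6, -5.6, 0.6]
gripper_width: 0.0191
gripper_force: 6.0
```

Emit:
apply_moves(targets=[{"dp": [0, 0, 0], "yaw": 0}, {"dp": [0, 0, 0], "yaw": 0}, {"dp": [0, 0, 0], "yaw": 0}, {"dp": [0, 0, 0], "yaw": 0}, {"dp": [0, 0, 0.035], "yaw": 0}, {"dp": [0, 0, 0.075], "yaw": 0}, {"dp": [0, 0, 0.115], "yaw": 0}, {"dp": [0, 0, 0.15], "yaw": 0}, {"dp": [-0.035, -0.004, 0.15], "yaw": 0}, {"dp": [-0.07, -0.008, 0.15], "yaw": 0}, {"dp": [-0.105, -0.012, 0.15], "yaw": 0}, {"dp": [-0.126, -0.013, 0.15], "yaw": 0}, {"dp": [-0.126, -0.013, 0.15], "yaw": 0}, {"dp": [-0.126, -0.013, 0.15], "yaw": 0}], grip=-1)

```text
time_s: 9.77
tcp_pos: [0.5548, -0.195, 0.2838]
eef_rot: [-179.9, -0.1, -20.9]
contact_force: [0.5, 0.1, 0.9]
gripper_width: 0.0876
gripper_force: 0.0
```

Run:
```python
from h import *
s=get_state(); print(s['time_s'],s['tcp_pos'],s['contact_force'])
c=cap("wrist");W=cloud(c);np.save("w3.npy",W);save(c,"pics/w3.png")
t=cap("scene"); np.save("s3.npy",cloud(t)); save(t,"pics/s3.png")
big=np.hstack([c['image'],cv2.resize(t['image'][140:270,200:373],(512,384))])[:,:,::-1]; cv2.imwrite("pics/both3.png",cv2.resize(big,(800,300),interpolation=cv2.INTER_AREA))
```

```text
9.7667 [ 0.55476935 -0.19500125  0.28377255] [0.54752274 0.14112313 0.94333987]
```

View pics/both3.png

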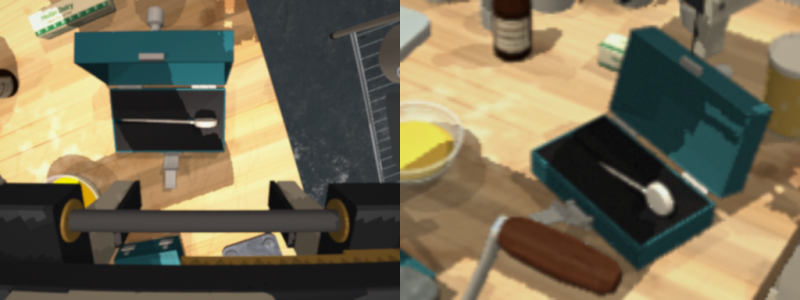

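Lid stands open, latch out; thermometer in slot with dial at wrist ~(205,123) of the half-size view.

Run:
```python
from h import *
W=np.load("w3.npy"); yaw=np.radians(-20.9);ex=np.array([np.cos(yaw),np.sin(yaw)]);ey=np.array([-ex[1],ex[0]]);c0=np.array([.5845,-.145])
L=np.stack([(W[...,:2]-c0)@ex*1000,(W[...,:2]-c0)@ey*1000,W[...,2]*1000],-1)
m=(abs(L[...,0])<46)&(abs(L[...,1])<84)&(L[...,2]>37)&(L[...,2]<80)
P=L[m];print(len(P))
for y in range(-84,84,6):
    q=P[(P[:,1]>=y)&(P[:,1]<y+6)]
    if len(q): print(y+3,len(q),q[:,0].mean().round(1),q[:,0].min().round(1),q[:,0].max().round(1),q[:,2].max().round(1))
i=cv2.imread("pics/w3.png"); cv2.imwrite("pics/c3.png",cv2.resize(i[105:205,135:300],(800,485),interpolation=cv2.INTER_CUBIC))
S=np.load("s3.npy");L=np.stack([(S[...,:2]-c0)@ex*1000,(S[...,:2]-c0)@ey*1000,S[...,2]*1000],-1)
m=(L[...,0]>40)&(L[...,0]<140)&(abs(L[...,1])<84)&(L[...,2]>50)
P=L[m]
for z in range(50,150,15):
    q=P[(P[:,2]>=z)&(P[:,2]<z+15)]
    if len(q): print('lid',z+7,len(q),np.percentile(q[:,0],[2,50,98]).round(1))
```

```text
340
-75 30 3.3 -1.8 5.9 57.9
-69 56 2.8 -2.4 5.7 63.5
-63 49 2.9 -1.9 5.7 63.5
-57 50 3.0 -1.7 5.8 64.2
-51 54 2.9 -2.2 5.9 63.2
-45 29 3.0 -1.9 5.9 57.1
-39 15 2.0 0.5 3.3 43.9
-33 15 1.8 0.4 3.1 42.1
-27 17 1.6 -1.2 3.5 42.6
-21 15 1.7 0.1 4.9 40.0
-15 7 1.9 1.2 2.5 38.3
-9 3 1.6 1.1 2.5 38.0
lid 57 301 [65.7 95.3 99. ]
lid 72 318 [ 73.4  99.1 103.5]
lid 87 320 [ 74.1 103.4 107.5]
lid 102 221 [ 80.7 107.1 136.1]
lid 117 57 [ 74.8 116.5 137.4]
lid 132 484 [ 82.   96.6 115. ]
lid 147 17 [82.8 87.2 90.7]
```

View pics/c3.png

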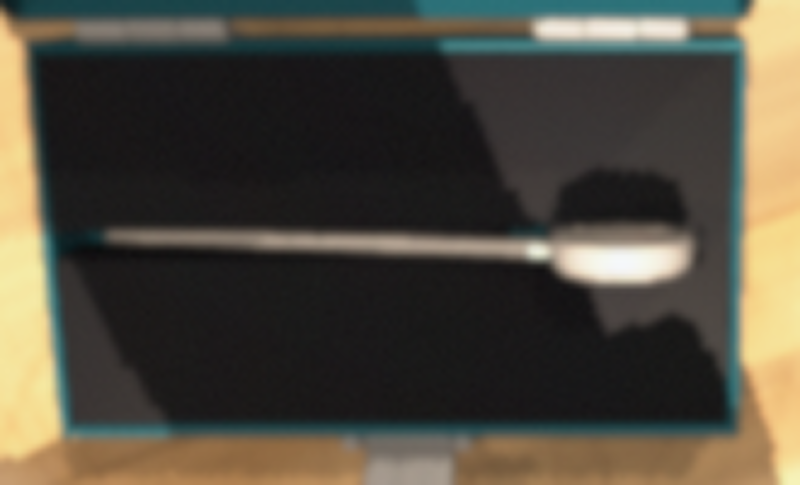

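Emit:
apply_moves(targets=[{"dp": [0.01, -0.0055, -0.03], "yaw": 0}, {"dp": [0.01, -0.0055, -0.07], "yaw": 0}, {"dp": [0.01, -0.0055, -0.11], "yaw": 0}, {"dp": [0.01, -0.0055, -0.15], "yaw": 0}, {"dp": [0.01, -0.0055, -0.19], "yaw": 0}, {"dp": [0.01, -0.0055, -0.208], "yaw": 0}, {"dp": [0.01, -0.0055, -0.214], "yaw": 0}, {"dp": [0.01, -0.0055, -0.214], "yaw": 0}, {"dp": [0.01, -0.0055, -0.214], "yaw": 0}])

```text
time_s: 10.62
tcp_pos: [0.5666, -0.2007, 0.0691]
eef_rot: [180.0, -0.0, -20.9]
contact_force: [-0.2, -0.5, -0.2]
gripper_width: 0.0878
gripper_force: 0.0
```

Emit:
apply_moves(targets=[{"dp": [0, 0, 0], "yaw": 0}, {"dp": [0, 0, 0], "yaw": 0}, {"dp": [0, 0, 0], "yaw": 0}, {"dp": [0, 0, 0], "yaw": 0}, {"dp": [0, 0, 0], "yaw": 0}, {"dp": [0, 0, 0], "yaw": 0}, {"dp": [0, 0, 0], "yaw": 0}, {"dp": [0, 0, 0], "yaw": 0}, {"dp": [0, 0, 0], "yaw": 0}, {"dp": [0, 0, 0], "yaw": 0}, {"dp": [0, 0, 0], "yaw": 0}, {"dp": [0, 0, 0], "yaw": 0}], grip=1, squeeze=8)

```text
time_s: 11.62
tcp_pos: [0.5653, -0.2006, 0.0686]
eef_rot: [180.0, 0.0, -20.9]
contact_force: [-0.3, -0.2, 0.7]
gripper_width: 0.0331
gripper_force: 8.0
```

Emit:
apply_moves(targets=[{"dp": [0, 0, 0.005], "yaw": 0}, {"dp": [0, 0, 0.012], "yaw": 0}, {"dp": [0, 0, 0.022], "yaw": 0}, {"dp": [0, 0, 0.035], "yaw": 0}, {"dp": [0, 0, 0.05], "yaw": 0}, {"dp": [0, 0, 0.065], "yaw": 0}, {"dp": [0, 0, 0.08], "yaw": 0}, {"dp": [0, 0, 0.08], "yaw": 0}])

```text
time_s: 12.28
tcp_pos: [0.5673, -0.2009, 0.153]
eef_rot: [-179.9, -0.3, -20.9]
contact_force: [0.9, -0.3, 0.5]
gripper_width: 0.0329
gripper_force: 8.0
```

Run:
```python
from h import *
s=get_state(); print(s['time_s'],s['tcp_pos'],s['contact_force'],s['gripper_width'])
c=cap("wrist");W=cloud(c);np.save("w4.npy",W);save(c,"pics/w4.png")
t=cap("scene"); np.save("s4.npy",cloud(t)); save(t,"pics/s4.png")
big=np.hstack([c['image'],cv2.resize(t['image'][140:270,200:373],(512,384))])[:,:,::-1]; cv2.imwrite("pics/both4.png",cv2.resize(big,(800,300),interpolation=cv2.INTER_AREA))
```

```text
12.2833 [ 0.56725993 -0.20094889  0.1529684 ] [ 0.91226201 -0.3105501   0.53979321] 0.03291352229129833
```

View pics/both4.png

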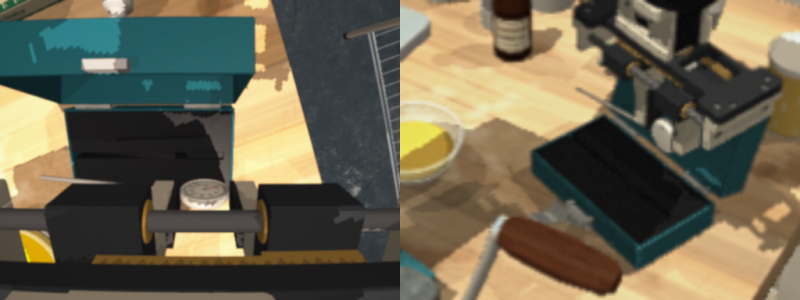

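Thermometer is held by the rim, probe at left (wrist ~(80,180)), level-ish. Checking obstacle heights in the front area where I'll set it down for a face regrip (the open lid bars a direct face grasp).

Run:
```python
from h import *
for f in("top0.npy","scene0.npy","s4.npy"):
    W=np.load(f); 
    print(f)
    for x in np.arange(.2,.5,.04):
        row=[]
        for y in np.arange(.02,-.36,-.04):
            m=(W[...,0]>=x)&(W[...,0]<x+.04)&(W[...,1]<=y)&(W[...,1]>y-.04)
            q=W[m][:,2]; row.append(f"{q.max()*1000:4.0f}" if len(q)>2 else "   .")
        print(f"{x:.2f}",*row)
s=get_state();print(s['joints'])
# probe slope from s4 & w4
yaw=np.radians(-20.9);ex=np.array([np.cos(yaw),np.sin(yaw)]);ey=np.array([-ex[1],ex[0]]);c0=np.array([.5845,-.145])
for f in("s4.npy","w4.npy"):
    W=np.load(f);L=np.stack([(W[...,:2]-c0)@ex*1000,(W[...,:2]-c0)@ey*1000,W[...,2]*1000],-1)
    m=(abs(L[...,0])<12)&(L[...,1]>-30)&(L[...,1]<95)&(L[...,2]>80)&(L[...,2]<150)
    P=L[m]
    for y in range(-30,95,12):
        q=P[(P[:,1]>=y)&(P[:,1]<y+12)]
        if len(q): print(f,y+6,len(q),np.median(q,0).round(1))
```

```text
top0.npy
0.20    4    6    4   13  270  270  334  336  333    .
0.24    8    6    6   12   19   21  334  336  333    .
0.28   69   50    4   15   19   14   21    5    4    .
0.32   69   51   49    7    5    5    5    6    5    .
0.36   50   52   51    5    4    5    4    4    5    .
0.40    5    6    7    4    5    5    5    6    6    .
0.44    5    5    5    5    5    5    5    5    4    .
0.48   47    5    4   74   73   74    5    5    5    .
scene0.npy
0.20    5    6    6    7  270  270  336  336  335    .
0.24    6    5    3   12   21   20  334  335  335    .
0.28   68   50    .   11   19   14   22    5    5    .
0.32   69   51    4    6    5    5    5    6    6    .
0.36   50   50   49    6    6    6    6    7    5    .
0.40    5    5    5    5    5    6    5    5    6    .
0.44    5    6    4    4    4    6    6    6    5    .
0.48   46    5    5   74   71   75    6    6    5    .
s4.npy
0.20    6    5    5   10  270  271  335  336  335    .
0.24    6    6    3   12   21   22  333  336  334    .
0.28   69   48    .   12   19   14   20    5    6    .
0.32  590   51    5    5    
[... 197 characters left out ...]
 518  558  529  518  542  571  568  242    6    .
[-8.88413331e-01  1.81359887e+01 -1.66662649e+01 -7.40573018e-03
 -5.50617274e+01  6.99821126e+01]
s4.npy -24 7 [ -7.  -29.2 139.1]
s4.npy -12 7 [  1.  -13.  121.4]
s4.npy 0 7 [  2.4   1.  118. ]
s4.npy 12 6 [  1.3  11.7 116.1]
s4.npy 24 6 [  1.2  24.3 113. ]
s4.npy 36 7 [  2.   36.6 110.6]
s4.npy 48 5 [  0.7  46.4 108.9]
s4.npy 60 6 [  1.2  59.1 105.8]
s4.npy 72 2 [  2.1  71.  103.4]
w4.npy -24 2 [  5.1 -21.9 122.3]
w4.npy 0 1 [  5.5   5.9 115.8]
w4.npy 12 27 [  5.8  13.9 115. ]
w4.npy 24 59 [  5.7  24.8 113.1]
w4.npy 36 87 [  5.1  36.2 110.8]
w4.npy 48 102 [  4.9  48.1 108.3]
w4.npy 60 95 [  4.8  60.3 105.5]
w4.npy 72 55 [  4.8  69.8 103.7]
```

Emit:
apply_moves(targets=[{"dp": [0, 0, 0.035], "yaw": 0}, {"dp": [-0.01, 0.003, 0.07], "yaw": -6}, {"dp": [-0.025, 0.008, 0.07], "yaw": -12}, {"dp": [-0.04, 0.013, 0.07], "yaw": -18}, {"dp": [-0.055, 0.018, 0.07], "yaw": -24}, {"dp": [-0.07, 0.023, 0.07], "yaw": -30}, {"dp": [-0.085, 0.028, 0.07], "yaw": -36}, {"dp": [-0.1, 0.033, 0.07], "yaw": -42}, {"dp": [-0.115, 0.037, 0.07], "yaw": -48}, {"dp": [-0.13, 0.041, 0.07], "yaw": -54}, {"dp": [-0.143, 0.045, 0.07], "yaw": -60}, {"dp": [-0.155, 0.049, 0.07], "yaw": -66}, {"dp": [-0.166, 0.052, 0.07], "yaw": -72}, {"dp": [-0.175, 0.055, 0.07], "yaw": -78}, {"dp": [-0.183, 0.058, 0.07], "yaw": -84}, {"dp": [-0.183, 0.058, 0.07], "yaw": -90}, {"dp": [-0.183, 0.058, 0.04], "yaw": -90}, {"dp": [-0.183, 0.058, 0.01], "yaw": -90}, {"dp": [-0.183, 0.058, -0.02], "yaw": -90}, {"dp": [-0.183, 0.058, -0.02], "yaw": -90}])

```text
time_s: 14.05
tcp_pos: [0.3782, -0.1426, 0.1238]
eef_rot: [179.5, -0.2, -111.0]
contact_force: [-1.6, 0.4, -0.1]
gripper_width: 0.0327
gripper_force: 8.0
```

Run:
```python
from h import *
s=get_state();print(s['tcp_pos'],s['joints'],s['gripper_width'])
yaw=np.radians(-20.9);ex=np.array([np.cos(yaw),np.sin(yaw)]);ey=np.array([-ex[1],ex[0]]);c0=np.array([.5845,-.145])
for f in("scene","wrist"):
    W=cloud(cap(f));L=np.stack([(W[...,:2]-c0)@ex*1000,(W[...,:2]-c0)@ey*1000,W[...,2]*1000],-1)
    m=(L[...,0]>-175)&(abs(L[...,1]+70)<15)&(L[...,0]<-40)&(L[...,2]>60)&(L[...,2]<115)
    P=L[m]
    for y in range(-175,-40,12):
        q=P[(P[:,0]>=y)&(P[:,0]<y+12)]
        if len(q): print(f,y+6,len(q),np.median(q,0).round(1),q[:,0].max().round(1))
```

```text
[ 0.3781589  -0.14259827  0.12384313] [  7.58126284   2.27144471 -41.33762155  -0.12262419 -46.90532863
 -28.4925468 ] 0.03270387421312047
scene -121 3 [-117.4  -70.6   85.8] -116.0
scene -109 9 [-109.5  -72.2   83.7] -104.3
scene -97 8 [-97.2 -72.9  83. ] -92.1
scene -85 8 [-85.2 -72.8  79.7] -81.6
scene -73 8 [-73.4 -73.1  77.3] -69.4
scene -61 3 [-63.6 -72.6  74.7] -62.1
wrist -169 213 [-172.6  -82.1  110.8] -163.1
wrist -157 43 [-160.9  -83.5  112. ] -153.6
wrist -121 26 [-118.9  -73.8   88. ] -115.2
wrist -109 57 [-108.1  -73.6   86. ] -103.0
wrist -97 85 [-96.5 -73.3  84. ] -91.1
wrist -85 103 [-84.8 -72.9  81.4] -79.1
wrist -73 95 [-72.8 -72.8  78.6] -67.1
wrist -61 65 [-62.7 -73.   76.6] -58.7
```

Emit:
apply_moves(targets=[{"dp": [0, 0, -0.025], "yaw": 0}, {"dp": [0, 0, -0.05], "yaw": 0}, {"dp": [0, 0, -0.07], "yaw": 0}, {"dp": [0, 0, -0.075], "yaw": 0}, {"dp": [0, 0, -0.078], "yaw": 0}, {"dp": [0, 0, -0.081], "yaw": 0}, {"dp": [0, 0, -0.084], "yaw": 0}, {"dp": [0, 0, -0.086], "yaw": 0}, {"dp": [0, 0, -0.088], "yaw": 0}, {"dp": [0, 0, -0.088], "yaw": 0}, {"dp": [0, 0, -0.088], "yaw": 0}], squeeze=4)

```text
time_s: 15.07
tcp_pos: [0.3827, -0.1426, 0.0409]
eef_rot: [-179.9, 0.0, -110.9]
contact_force: [0.1, 0.8, 0.4]
gripper_width: 0.0336
gripper_force: 4.2
```

Emit:
apply_moves(targets=[{"dp": [0, 0, -0.001], "yaw": 0}, {"dp": [0, 0, -0.002], "yaw": 0}, {"dp": [0, 0, -0.0025], "yaw": 0}, {"dp": [0, 0, -0.0025], "yaw": 0}, {"dp": [0, 0, -0.0025], "yaw": 0}], squeeze=3)

```text
time_s: 15.48
tcp_pos: [0.3825, -0.1426, 0.0384]
eef_rot: [-180.0, -0.0, -110.9]
contact_force: [-1.2, 1.3, 6.3]
gripper_width: 0.0336
gripper_force: 4.9
```

Run:
```python
from h import *
s=get_state();print(s['tcp_pos'],s['contact_force'],s['gripper_width'])
yaw=np.radians(-20.9);ex=np.array([np.cos(yaw),np.sin(yaw)]);ey=np.array([-ex[1],ex[0]]);c0=np.array([.5845,-.145])
for f in("scene","wrist"):
    W=cloud(cap(f));L=np.stack([(W[...,:2]-c0)@ex*1000,(W[...,:2]-c0)@ey*1000,W[...,2]*1000],-1)
    m=(L[...,0]>-175)&(abs(L[...,1]+72)<8)&(L[...,0]<-53)&(L[...,2]>5)&(L[...,2]<115)
    P=L[m]
    for y in range(-175,-40,12):
        q=P[(P[:,0]>=y)&(P[:,0]<y+12)]
        if len(q): print(f,y+6,len(q),np.median(q,0).round(1),q[:,0].max().round(1))
```

```text
[ 0.38247392 -0.14263289  0.03835212] [-1.18642442  1.30548557  6.34944419] 0.03363933004323923
scene -169 77 [-172.5  -73.4   40.9] -164.9
scene -157 1 [-162.2  -79.4   57.2] -162.2
scene -145 8 [-144.5  -71.3   14.8] -139.7
scene -133 8 [-132.8  -70.3   12.2] -128.8
scene -121 8 [-122.1  -70.2   10.9] -117.2
scene -109 3 [-108.3  -77.3   85.5] -108.2
scene -61 1 [-55.2 -71.3   5.4] -55.2
wrist -169 765 [-169.5  -72.8   62.4] -165.2
wrist -109 459 [-108.5  -76.9   86.8] -107.3
wrist -85 74 [-82.9 -71.4   6.1] -79.0
wrist -73 49 [-74.7 -70.9   5.4] -67.5
wrist -61 4 [-65.6 -71.3   5.3] -64.3
```

Emit:
apply_moves(targets=[{"dp": [0, 0, 0.0012], "yaw": 0}, {"dp": [0, 0, 0.0012], "yaw": 0}])

```text
time_s: 15.75
tcp_pos: [0.3822, -0.1426, 0.0393]
eef_rot: [180.0, -0.0, -110.9]
contact_force: [-0.1, -0.3, -0.4]
gripper_width: 0.0339
gripper_force: 4.1
```

Emit:
apply_moves(targets=[{"dp": [0, 0, 0], "yaw": 0}, {"dp": [0, 0, 0], "yaw": 0}, {"dp": [0, 0, 0], "yaw": 0}, {"dp": [0, 0, 0], "yaw": 0}, {"dp": [0, 0, 0.01], "yaw": 0}, {"dp": [0, 0, 0.04], "yaw": 0}, {"dp": [0, 0, 0.08], "yaw": 0}, {"dp": [0, 0, 0.11], "yaw": 0}, {"dp": [0, 0, 0.14], "yaw": 0}, {"dp": [0, 0, 0.14], "yaw": 0}], grip=-1)

```text
time_s: 16.58
tcp_pos: [0.3854, -0.1428, 0.1849]
eef_rot: [-179.5, 0.2, -110.8]
contact_force: [0.9, 0.2, -0.5]
gripper_width: 0.0873
gripper_force: 0.0
```

Run:
```python
from h import *
s=get_state();print(s['tcp_pos'],s['contact_force'],s['gripper_width'])
yaw=np.radians(-20.9);ex=np.array([np.cos(yaw),np.sin(yaw)]);ey=np.array([-ex[1],ex[0]]);c0=np.array([.5845,-.145])
ims=[]
for f in("scene","wrist"):
    c=cap(f);ims.append(c['image']);W=cloud(c);L=np.stack([(W[...,:2]-c0)@ex*1000,(W[...,:2]-c0)@ey*1000,W[...,2]*1000],-1)
    m=(L[...,0]>-230)&(abs(L[...,1]+72)<25)&(L[...,0]<-53)&(L[...,2]>9)&(L[...,2]<50)
    P=L[m]
    for y in range(-215,-120,5):
        q=P[(P[:,0]>=y)&(P[:,0]<y+5)]
        if len(q): print(f,y+2.5,len(q),np.median(q,0).round(1),q[:,1].min().round(1),q[:,1].max().round(1),q[:,2].max().round(1))
cv2.imwrite("pics/both5.png",cv2.resize(np.hstack([ims[1],cv2.resize(ims[0][200:330,180:353],(512,384))])[:,:,::-1],(800,300),interpolation=cv2.INTER_AREA))
```

```text
[ 0.3853508  -0.14280173  0.18487631] [ 0.86690789  0.16836441 -0.49406742] 0.08727905542484403
scene -207.5 8 [-206.2  -71.1   21.7] -73.8 -67.5 29.9
scene -202.5 19 [-202.5  -72.1   22.5] -73.5 -63.0 36.4
scene -197.5 20 [-197.4  -72.3   25.7] -76.7 -65.3 36.2
scene -192.5 23 [-192.8  -72.6   27.5] -75.5 -66.2 38.7
scene -187.5 18 [-187.7  -72.8   24.2] -75.0 -69.2 35.6
scene -182.5 17 [-182.5  -73.2   27.1] -74.8 -66.5 34.4
scene -177.5 13 [-178.2  -72.8   20.3] -75.5 -69.7 31.0
scene -172.5 3 [-174.7  -74.2   18.9] -74.6 -72.4 22.8
scene -167.5 2 [-168.3  -70.7   17.4] -71.9 -69.5 18.3
scene -162.5 3 [-164.8  -71.4   15.6] -71.6 -69.4 19.1
scene -157.5 5 [-158.2  -71.2   16.3] -73.4 -70.1 19.3
scene -152.5 3 [-151.1  -69.6   13.2] -71.1 -69.5 15.0
scene -147.5 3 [-148.   -70.6   14.7] -72.0 -70.5 15.8
scene -142.5 4 [-141.9  -70.6   13.6] -72.6 -69.5 14.9
scene -137.5 3 [-136.3  -71.5   13.2] -71.8 -69.5 14.8
scene -132.5 3 [-132.5  -71.3   12.5] -71.6 -70.7 14.5
scene -127.5 3 [-128.1  -71.3   10.5] -73.1 -69.4 14.1
scene -122.5 4 [-124.3  -71.7   11.9] -73.8 -68.7 14.5
wrist -2
[... 298 characters left out ...]
3.5   31.3] -75.1 -67.1 33.8
wrist -177.5 61 [-177.5  -73.6   27.4] -74.8 -66.6 30.9
wrist -172.5 32 [-173.5  -72.4   19.4] -75.1 -68.0 26.2
wrist -167.5 17 [-167.3  -71.2   16. ] -72.7 -69.8 17.5
wrist -162.5 20 [-162.5  -71.4   15.3] -72.6 -69.5 16.4
wrist -157.5 20 [-157.6  -71.2   14.3] -72.6 -69.3 15.8
wrist -152.5 20 [-152.8  -71.    14.1] -72.5 -69.4 15.6
wrist -147.5 21 [-147.8  -70.9   13.5] -72.4 -68.7 15.6
wrist -142.5 14 [-142.7  -71.4   13.1] -72.3 -70.1 14.1
wrist -137.5 15 [-137.9  -71.3   12.8] -72.3 -70.1 13.7
wrist -132.5 18 [-132.8  -71.1   12.3] -72.5 -70.0 13.4
wrist -127.5 19 [-127.9  -71.7   11.2] -72.7 -69.7 12.6
wrist -122.5 19 [-122.9  -71.1   10.6] -72.5 -69.5 12.7
```

Emit:
apply_moves(targets=[{"dp": [0, -0.001, 0], "yaw": 7}, {"dp": [0, -0.001, 0], "yaw": 14}, {"dp": [0, -0.001, 0], "yaw": 21}, {"dp": [0, -0.001, 0], "yaw": 28}, {"dp": [0, -0.001, 0], "yaw": 35}, {"dp": [0, -0.001, 0], "yaw": 42}, {"dp": [0, -0.001, 0], "yaw": 49}, {"dp": [0, -0.001, 0], "yaw": 56}, {"dp": [0, -0.001, 0], "yaw": 63}, {"dp": [0, -0.001, 0], "yaw": 70}, {"dp": [0, -0.001, 0], "yaw": 77}, {"dp": [0, -0.001, 0], "yaw": 84}, {"dp": [0, -0.001, 0], "yaw": 90}, {"dp": [0, -0.001, -0.03], "yaw": 90}, {"dp": [0, -0.001, -0.06], "yaw": 90}, {"dp": [0, -0.001, -0.09], "yaw": 90}, {"dp": [0, -0.001, -0.12], "yaw": 90}, {"dp": [0, -0.001, -0.14], "yaw": 90}, {"dp": [0, -0.001, -0.14], "yaw": 90}, {"dp": [0, -0.001, -0.14], "yaw": 90}])

```text
time_s: 18.35
tcp_pos: [0.3806, -0.1438, 0.038]
eef_rot: [179.9, 0.3, -20.9]
contact_force: [0.2, -0.9, 0.6]
gripper_width: 0.088
gripper_force: 0.0
```

Emit:
apply_moves(targets=[{"dp": [0, 0, -0.007], "yaw": 0}, {"dp": [0, 0, -0.013], "yaw": 0}, {"dp": [0, 0, -0.013], "yaw": 0}, {"dp": [0, 0, -0.013], "yaw": 0}])

```text
time_s: 18.68
tcp_pos: [0.3825, -0.1436, 0.0266]
eef_rot: [-180.0, -0.0, -20.9]
contact_force: [-0.3, -0.2, 1.3]
gripper_width: 0.0877
gripper_force: 0.0
```

Emit:
apply_moves(targets=[{"dp": [0, 0, 0], "yaw": 0}, {"dp": [0, 0, 0], "yaw": 0}, {"dp": [0, 0, 0], "yaw": 0}, {"dp": [0, 0, 0], "yaw": 0}, {"dp": [0, 0, 0], "yaw": 0}, {"dp": [0, 0, 0], "yaw": 0}, {"dp": [0, 0, 0], "yaw": 0}, {"dp": [0, 0, 0], "yaw": 0}, {"dp": [0, 0, 0], "yaw": 0}, {"dp": [0, 0, 0], "yaw": 0}, {"dp": [0, 0, 0], "yaw": 0}, {"dp": [0, 0, 0], "yaw": 0}, {"dp": [0, 0, 0], "yaw": 0}, {"dp": [0, 0, 0], "yaw": 0}, {"dp": [0, 0, 0], "yaw": 0}, {"dp": [0, 0, 0], "yaw": 0}], grip=1, squeeze=3)

```text
time_s: 20.02
tcp_pos: [0.3823, -0.1436, 0.0263]
eef_rot: [-180.0, -0.0, -20.9]
contact_force: [-0.8, -0.9, -0.2]
gripper_width: 0.0085
gripper_force: 3.0
```

```bash
cat > m.py <<'E'
from h import *
def probe(xr=(-175,0),yc=-71,yw=12,zr=(4,190)):
    s=get_state();print(s['time_s'],s['tcp_pos'],s['contact_force'],s['gripper_width'],s['gripper_force'])
    yaw=np.radians(-20.9);ex=np.array([np.cos(yaw),np.sin(yaw)]);ey=np.array([-ex[1],ex[0]]);c0=np.array([.5845,-.145])
    d=np.array(s['tcp_pos'][:2])-c0; print('tcp case',(d@ex*1000).round(1),(d@ey*1000).round(1))
    for f in("scene","wrist"):
        c=cap(f);W=cloud(c);L=np.stack([(W[...,:2]-c0)@ex*1000,(W[...,:2]-c0)@ey*1000,W[...,2]*1000],-1)
        m=(L[...,0]>xr[0])&(abs(L[...,1]-yc)<yw)&(L[...,0]<xr[1])&(L[...,2]>zr[0])&(L[...,2]<zr[1])
        P=L[m]
        for y in range(xr[0],xr[1],10):
            q=P[(P[:,0]>=y)&(P[:,0]<y+10)]
            if len(q): print(f,y+5,len(q),np.median(q,0).round(1))
E
python3 -c "
from m import *
probe(xr=(-175,-52),zr=(4,60))"
```

```text
20.0167 [ 0.38232433 -0.1436025   0.02626311] [-0.82326593 -0.92163507 -0.20021754] 0.008468884165132043 2.9998576641082764
tcp case -189.4 -70.8
scene -150 1 [-145.4  -70.6   14.1]
scene -140 1 [-139.8  -70.4   13.3]
scene -60 2 [-57.5 -72.3   4.5]
scene -50 1 [-54.6 -67.    4.5]
wrist -170 340 [-172.7  -72.5   18.5]
wrist -160 160 [-159.9  -72.5   15. ]
wrist -150 171 [-150.   -72.1   14. ]
wrist -140 170 [-139.8  -72.1   12.8]
wrist -130 177 [-130.   -72.5   11.7]
wrist -120 175 [-119.8  -72.1   10.4]
wrist -110 184 [-110.   -72.3    9.3]
wrist -100 185 [-100.   -72.1    8.4]
wrist -90 188 [-90.  -72.5   7.2]
wrist -80 191 [-80.  -72.1   6. ]
wrist -70 93 [-72.5 -72.1   5.3]
```

Face grip achieved (8.5 mm). Now pin the tip in the corner between worktop and the case's front wall and swing the dial up around it.

Emit:
apply_moves(targets=[{"dp": [0.002, -0.001, 0.001], "yaw": 0}, {"dp": [0.004, -0.0015, 0.001], "yaw": 0}, {"dp": [0.0055, -0.002, 0.001], "yaw": 0}, {"dp": [0.0068, -0.0026, 0.003], "yaw": 0}, {"dp": [0.0072, -0.0027, 0.0055], "yaw": 0}, {"dp": [0.0078, -0.003, 0.0084], "yaw": 0}, {"dp": [0.0086, -0.0033, 0.013], "yaw": 0}, {"dp": [0.0095, -0.0036, 0.0177], "yaw": 0}, {"dp": [0.0107, -0.0041, 0.022], "yaw": 0}, {"dp": [0.012, -0.0046, 0.0268], "yaw": 0}, {"dp": [0.0135, -0.0052, 0.031], "yaw": 0}, {"dp": [0.015, -0.0057, 0.0357], "yaw": 0}, {"dp": [0.0187, -0.0071, 0.0444], "yaw": 0}, {"dp": [0.0228, -0.0087, 0.0528], "yaw": 0}, {"dp": [0.0228, -0.0087, 0.0528], "yaw": 0}])

```text
time_s: 21.37
tcp_pos: [0.4069, -0.1525, 0.0807]
eef_rot: [-180.0, -0.2, -20.9]
contact_force: [-1.5, -0.7, 1.3]
gripper_width: 0.0083
gripper_force: 3.0
```

```bash
python3 -c "
from m import *
probe(xr=(-165,-40),zr=(4,110))"
```

```text
21.3667 [ 0.40685348 -0.15250508  0.08070656] [-1.47603082 -0.65280973  1.29829192] 0.008299321325419237 2.999165765941143
tcp case -163.3 -70.4
scene -140 1 [-142.5  -63.1    4.9]
scene -50 7 [-48.4 -80.6  16.2]
scene -40 3 [-41.7 -80.9  34.6]
wrist -160 441 [-157.9  -71.7   84.9]
wrist -150 1581 [-152.9  -71.7   77.7]
wrist -140 129 [-140.   -71.7   57.1]
wrist -130 127 [-130.1  -71.7   51.8]
wrist -120 124 [-120.   -72.2   45.8]
wrist -110 118 [-110.   -71.7   40.2]
wrist -100 113 [-100.1  -72.2   34.3]
wrist -90 112 [-90.1 -71.7  28.8]
wrist -80 108 [-79.9 -72.   22.9]
wrist -70 102 [-69.9 -72.   16.8]
wrist -60 101 [-59.9 -72.3  11.3]
wrist -50 853 [-48.3 -71.2  29.5]
wrist -40 481 [-42.5 -71.2  33. ]
```

Emit:
apply_moves(targets=[{"dp": [0.0048, -0.0018, 0.0081], "yaw": 0}, {"dp": [0.0099, -0.0038, 0.0157], "yaw": 0}, {"dp": [0.0156, -0.006, 0.023], "yaw": 0}, {"dp": [0.0218, -0.0083, 0.0298], "yaw": 0}, {"dp": [0.0284, -0.0109, 0.0362], "yaw": 0}, {"dp": [0.0354, -0.0135, 0.042], "yaw": 0}, {"dp": [0.0427, -0.0163, 0.0473], "yaw": 0}, {"dp": [0.0504, -0.0193, 0.0521], "yaw": 0}, {"dp": [0.0584, -0.0223, 0.0562], "yaw": 0}, {"dp": [0.0666, -0.0255, 0.0598], "yaw": 0}, {"dp": [0.075, -0.0287, 0.0627], "yaw": 0}, {"dp": [0.0836, -0.032, 0.065], "yaw": 0}, {"dp": [0.0924, -0.0353, 0.0665], "yaw": 0}, {"dp": [0.1012, -0.0387, 0.0674], "yaw": 0}, {"dp": [0.109, -0.0417, 0.0676], "yaw": 0}, {"dp": [0.109, -0.0417, 0.0676], "yaw": 0}, {"dp": [0.109, -0.0417, 0.0676], "yaw": 0}])

```text
time_s: 22.88
tcp_pos: [0.5142, -0.1941, 0.1461]
eef_rot: [180.0, 0.0, -20.9]
contact_force: [-0.8, -0.4, -0.9]
gripper_width: 0.0081
gripper_force: 3.0
```

Run:
```python
from h import *
s=get_state();print(s['time_s'],s['tcp_pos'],s['contact_force'],s['gripper_width'])
t=cap("scene");c=cap("wrist")
W=cloud(t)
yaw=np.radians(-20.9);ex=np.array([np.cos(yaw),np.sin(yaw)]);ey=np.array([-ex[1],ex[0]]);c0=np.array([.5845,-.145])
for n,W in(("s",cloud(t)),("w",cloud(c))):
    L=np.stack([(W[...,:2]-c0)@ex*1000,(W[...,:2]-c0)@ey*1000,W[...,2]*1000],-1)
    for z in range(5,130,12):
        m=(abs(L[...,0]+55)<30)&(abs(L[...,1]+71)<9)&(abs(L[...,2]-z)<6); q=L[m]
        if z<35: q=q[q[:,0]<-52]
        if len(q): print(n,z,len(q),np.median(q,0).round(1))
cv2.imwrite("pics/both6.png",cv2.resize(np.hstack([c['image'],cv2.resize(t['image'][140:270,200:373],(512,384))])[:,:,::-1],(800,300),interpolation=cv2.INTER_AREA))
```

```text
22.8833 [ 0.51421189 -0.19413039  0.14613971] [-0.80473271 -0.3510438  -0.90165993] 0.008051938091615586
s 5 15 [-54.7 -73.4   1.3]
s 17 4 [-54.8 -73.3  18.6]
s 29 6 [-53.3 -72.8  30.7]
s 41 23 [-45.2 -73.6  36.4]
s 53 8 [-54.8 -72.9  52.4]
s 65 8 [-55.4 -72.5  65. ]
s 77 4 [-54.6 -72.8  75.6]
s 89 6 [-55.1 -73.4  90.8]
s 101 8 [-55.2 -72.5 101.1]
s 113 8 [-54.5 -72.5 113.2]
s 125 9 [-59.  -75.1 129.5]
w 5 356 [-70.7 -68.5   0.1]
w 29 5 [-52.2 -72.2  28.1]
w 41 23 [-51.9 -72.2  41.4]
w 53 22 [-52.  -72.5  53.7]
w 65 27 [-52.2 -72.2  65.9]
w 77 40 [-52.3 -72.5  76.8]
w 89 47 [-52.5 -72.2  89.3]
w 101 35 [-52.6 -72.8  99.6]
w 125 84 [-38.4 -67.8 128. ]
```

View pics/both6.png

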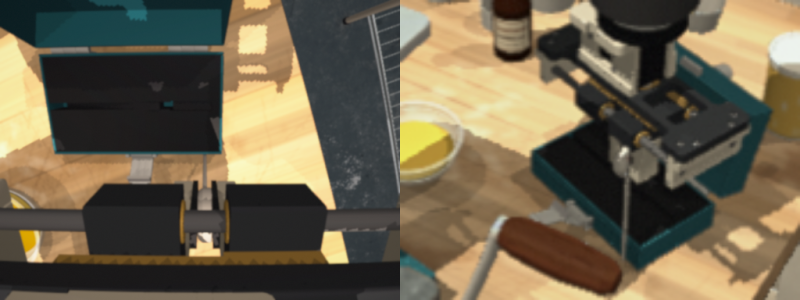

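Emit:
apply_moves(targets=[{"dp": [-0.002, 0.001, 0], "yaw": 0}, {"dp": [-0.004, 0.0015, 0], "yaw": 0}, {"dp": [-0.004, 0.0015, 0], "yaw": 0}, {"dp": [-0.004, 0.0015, 0.01], "yaw": 0}, {"dp": [-0.004, 0.0015, 0.03], "yaw": 0}, {"dp": [-0.004, 0.0015, 0.055], "yaw": 0}, {"dp": [-0.004, 0.0015, 0.08], "yaw": 0}, {"dp": [-0.004, 0.008, 0.1], "yaw": 0}, {"dp": [-0.004, 0.03, 0.11], "yaw": 0}, {"dp": [-0.003, 0.055, 0.11], "yaw": 0}, {"dp": [-0.002, 0.085, 0.11], "yaw": 0}, {"dp": [0, 0.115, 0.11], "yaw": 0}, {"dp": [0.001, 0.145, 0.11], "yaw": 0}, {"dp": [0.002, 0.175, 0.11], "yaw": 0}, {"dp": [0.003, 0.205, 0.105], "yaw": 0}, {"dp": [0.004, 0.23, 0.1], "yaw": 0}, {"dp": [0.0045, 0.25, 0.09], "yaw": 0}, {"dp": [0.0045, 0.26, 0.085], "yaw": 0}, {"dp": [0.0045, 0.2655, 0.083], "yaw": 0}, {"dp": [0.0045, 0.2655, 0.083], "yaw": 0}], squeeze=10)

```text
time_s: 24.65
tcp_pos: [0.5184, 0.072, 0.2297]
eef_rot: [180.0, 0.0, -20.8]
contact_force: [0.4, -0.4, -0.8]
gripper_width: 0.0083
gripper_force: 10.0
```

Emit:
apply_moves(targets=[{"dp": [0, 0, 0], "yaw": 0}, {"dp": [0, 0, 0], "yaw": 0}, {"dp": [0, 0, 0], "yaw": 0}, {"dp": [0, 0, 0], "yaw": 0}])

```text
time_s: 24.98
tcp_pos: [0.5187, 0.0707, 0.23]
eef_rot: [-180.0, -0.0, -21.0]
contact_force: [0.3, -0.3, -0.8]
gripper_width: 0.0086
gripper_force: 10.0
```

Run:
```python
from h import *
s=get_state();print(s['time_s'],s['tcp_pos'],s['contact_force'],s['gripper_width'],s['gripper_force'])
t=cap("scene");c=cap("wrist")
for n,W in(("s",cloud(t)),("w",cloud(c))):
    for z in range(70,215,10):
        m=(np.hypot(W[...,0]-.515,W[...,1]-.071)<.03)&(abs(W[...,2]-z/1000)<.005); q=W[m]*1000
        if len(q): print(n,z,len(q),np.median(q,0).round(1),q[:,2].min().round(1))
W=cloud(t); P=W[185:230,170:235].reshape(-1,3); T=P[(P[:,2]>.036)&(P[:,2]<.055)&(np.hypot(P[:,0]-.5145,P[:,1]-.0713)<.075)]; print(len(T),cv2.minEnclosingCircle((T[:,:2]*1000).astype(np.float32)))
cv2.imwrite("pics/both7.png",cv2.resize(np.hstack([c['image'],cv2.resize(t['image'][110:270,160:373],(512,384))])[:,:,::-1],(800,300),interpolation=cv2.INTER_AREA))
```

```text
24.9833 [0.51873289 0.07074368 0.23004444] [ 0.26593015 -0.27032462 -0.75428686] 0.008565874064725906 9.999998062849045
s 90 2 [512.3  70.8  93. ] 92.9
s 100 5 [511.5  70.5 100.4] 95.5
s 110 6 [514.5  72.5 112. ] 106.3
s 120 5 [513.7  72.8 120.7] 115.7
s 130 4 [513.1  72.8 131.7] 127.3
s 140 6 [513.2  72.2 138.4] 135.4
s 150 3 [511.3  71.1 147.4] 145.4
s 160 6 [513.2  70.6 159.6] 157.0
s 170 4 [513.3  70.3 171.4] 166.9
s 180 6 [513.1  70.7 178.4] 177.0
s 190 5 [513.8  70.4 185.5] 185.0
s 200 7 [513.2  70.1 199.5] 195.8
s 210 19 [508.8  55.3 212.8] 205.5
w 90 7 [515.3  70.   91.6] 90.1
w 100 14 [515.4  70.5  99.8] 95.6
w 110 16 [515.4  70.4 110.6] 105.7
w 120 16 [515.2  70.5 120.6] 116.1
w 130 16 [515.1  70.6 130.4] 125.7
w 140 18 [515.2  70.6 140.9] 135.2
w 150 26 [514.7  70.3 150.8] 145.1
w 160 33 [514.6  70.9 160.1] 155.1
w 170 37 [514.5  71.  170.2] 165.6
w 180 37 [514.4  70.6 180.3] 175.4
w 190 13 [514.6  70.6 186.3] 185.4
w 210 167 [528.8  69.9 213.1] 207.7
333 ((513.8585205078125, 67.3138198852539), 58.52386474609375)
```

View pics/both7.png

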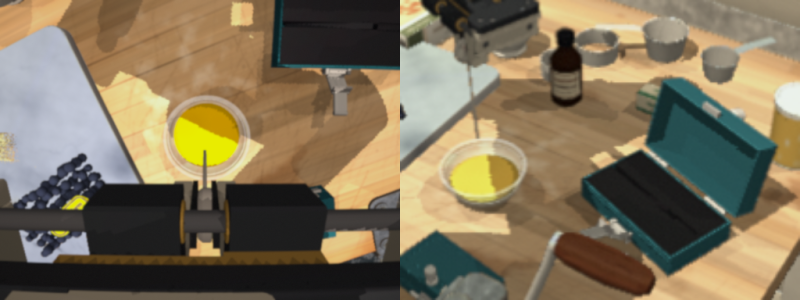

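The thermometer hangs vertically with its tip at about (0.515, 0.070), z 0.088 m. That is over the bowl's middle and roughly 40 mm above the rim; the lid and latch are open and the bottle, butter and bowl have not been touched. Handing in.

```bash
python3 -c "
from plant import r
print(r.close_job())"
```

```text
the job is handed in; nothing more can be done
None
```

The job is handed in, though no verdict came back: the latch is swung free, the lid stands open, and the thermometer is held still with its probe straight down, the tip about 40 mm above the rim over the middle of the yolk bowl.

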